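# Load the balance and draw its glass roof shut

### The arm

A 6-joint arm with a two-finger parallel gripper is mounted at the origin on a cart in front of the work surface, level with it; the furniture and walls round the work are solid. World frame = base frame: x ahead of the robot, y to its left, z up, the work surface at z = 0. Lengths are in m, angles in rad, forces in N, time in s.
With the tool pointing down it reaches from about 0.225 to 0.875 m from the base axis. Payload 3.4 kg.
Tool frame: the origin (TCP) lies between the finger pads; the fingertips stand 19 mm ahead of it and the grasp point (between the pads) is the TCP; z points along the fingers, y is the line along which they close (so a half turn about z gives the same grasp; the last joint's range is limited). The gripper opens to 85 mm and grips with 20 to 120 N. Pads are 22 mm wide; open, the fingers measure 114 mm over their backs; the gripper's body (76 mm by 85 mm) begins 54 mm behind the grasp point. The pads swing forward as they close: fully open they stand 13 mm farther back than shut.
Start: joints at [-1.399, 0.276, 1.505, -0, 1.361, -0.121], TCP at [0.166, -0.551, 0.25] pointing down, gripper open.
Joint ranges: [-2.89, 2.89], [-0.75, 2.08], [0.22, 2.7], [-1.18, 4.32], [0.11, 2.71], [-2.7, 2.7]. Speed limits (rad/s): [2.57, 2.57, 3.14, 3.14, 3.14, 3.14].

### API

Orientations are given as a unit quaternion [w, x, y, z].
In Python, from rig import get_state, imaging, ticket gives the robot as it stands. The module is installed in compiled form; this text tells all that it offers.
- The arm moves only by the shell command python3 -m inch 'ROWS' [FORCE]. ROWS is JSON, a list of rows, each an object with "claw": the opening, from -1 (shut) to 1 (fully open); "travel": the shift along the world's x, y, z in units of 200 mm (1.0 is 200 mm), a list of three; "turn": the turn about the world's z in units of 180 degrees (1.0 is 180 degrees). A call has 1 to 5 rows; each row is the pose to reach, as a shift and turn from the pose commanded when the call began, turning the shorter way round; what a row does not reach only later rows make up. A row lasts 1/10 s, in which the tool goes at most 50 mm and 8.59 degrees, less where a joint would pass 70% of its speed; a pose out of reach is approached as far as the arm can. A call with a number of a shift or a turn outside -1 to 1 is refused whole. A call with a gripper value outside its range is refused whole. The fingers move at their own pace and stop on an object; FORCE is the grip in N (left out, the last holds). Time passes only in rows, so rows that repeat a pose let the fingers close. It gives the time, the measured TCP pose, the force, the opening and the grip force at its end, in the units of the state.
- get_state(): the state, without advancing time (a new reading comes with each control period).
- imaging.get_image(name): name is "side" or "top"; returns the picture (384x512x3 uint8, red, green, blue); there is no depth.
- imaging.camera_params(name): a dict with "camera_matrix" (3x3 intrinsics, pixels), "k1" (the pictures are not rectified: a ray, as slopes to the right and down, at radius r is drawn at 1 + k1 r^2 times it, then the intrinsics apply), "cam_to_world" (4x4, takes a point from camera to world coordinates). Camera axes: x right, y down, z forward; pixel columns grow to the right and rows downward; lengths in m; the calibration is good to about 2 mm. A picture is of the moment at which its call begins. camera_params takes no time and is no camera call.
- ticket.sign_off(): hands the job in; it is judged then, once.
The state is a dict: "clock": time; "qpos": joint angles; "qd": joint speeds; "effort": joint torques, N m; "position": TCP position; "ee_rot": TCP orientation; "contact_force": force on the tool from outside, world axes, zero at the start; "moment": the same for the moment, N m; "width": finger opening in m; "gripper_force": force on a finger pad.
Only numpy, scipy, OpenCV 4.12 (cv2) and the standard library are available. Lean on these libraries where they do the work, as an engineer would, in place of code of your own. Each camera call takes 0.05 s, during which the arm holds its last target. There are 200 camera calls.

### The job

Stand the larger of the two steel check weights on the middle of the balance pan, setting it down gently, and let it go. Then close the draught shield: its glass roof has no handle, so lay the closed fingertips on the frosted band, press lightly and draw it toward the robot until it is fully home at the front, feeling the glass all the way so that you neither slip nor press hard on it. Leave the smaller weight, the forceps and the beaker where they are.

Things in the scene. Friction and masses are not known exactly. Their poses are not given: they have to be found in the camera images.
- balance: White laboratory balance, fixed. Origin: on the bench under the pan's centre; x points from the display console (front, toward the robot) to the rear column, y left, z up. 380 mm long (x -150 to +230), 200 wide. Glass weighing chamber 150 x 150 mm inside, centred on the pan, walls 4 mm thick, open only at the top; top rails nominally 139 mm above the bench. The roof's rear runs under a hood (x > +152, 152 mm high).
- roof (a joint): Sliding roof: flat glass pane, 4 mm thick, 154 mm long (x), 153 wide, no handle. Value in m: 0 = fully shut (front edge at the front rail), 0.125 = fully open, growing along the balance's +x. Starts open 0.110 to 0.125: that length (x) by 150 mm (y) is free above the pan. Takes about 4 N to slide; stays where left. Frosted ribbed band, 46 mm long in x, across its front end: middle at balance x = roof value - 51 mm, y = 0.
- shield_pin (a point): Rear pivot of the lift-off draught shield (glass walls, rails and roof as one), at balance x +205 mm, y 0, 57 mm above the bench. The shield never sits quite level: about this pivot it slopes up or down toward the front by an unreported angle up to 0.022 rad. It does not move when pressed.
- glass_level (a point): Nominal middle of the upper face of the glass when shut, 136.5 mm above the bench over the pan (fixed to the balance, does not follow the slope). At the band the true glass is up to 3 mm higher or lower with the roof open, up to 6 mm shut; the height changes steadily as it is drawn. Closed fingertips pressing it with 10 to 14 N carry it; less may slip; over 20 N may crack it.
- pan_top (a point): Centre of the upper face of the round steel weighing pan, 110 mm across, 5 mm thick, level, 70 mm above the bench; x, y, z as the balance's.
- pan (a joint): How far the pan has sunk on its load cell, m: near 0 when unloaded, about 0.0015 with the larger weight on it; it yields 1 mm for 3.5 N. Its overload stop, at 0.004, must not be reached (past 0.0035 counts as reached).
- big_weight_mid (a point): Centre, half-way up, of the larger steel check weight: an upright cylinder 40 mm across and 41 mm high with a small knob on top, 54 mm high in all, about 0.4 kg; this point is 27 mm above its foot. z is its upright axis. It stands on the black stand, 9 mm above the bench, either to the left or to the right of the smaller one.
- small_weight_mid (a point): Centre, half-way up, of the smaller steel check weight, of the same form: 28 mm across, 43 mm high in all; this point is 21.5 mm above its foot. It stands on the same black stand (78 by 150 mm, 9 mm high), about 72 mm beside the larger one. To be left alone.
- forceps: Steel forceps lying flat on the bench in front of the stand, 129 mm long, 10 mm high; origin under the middle. To be left alone.
- beaker: Glass beaker, 60 mm across, 68 mm high, upright on the bench behind the stand; origin at the centre of its foot. To be left alone.

How it is judged:
On the way, in this order (a step that is already met when the one before it is completed fails the run):
1. the larger weight stands on the middle of the pan, let go, with the roof still open (horizontal distance between big_weight_mid and pan_top below 0.015 m and z of big_weight_mid in the frame of pan_top between 0.022 and 0.032 m and angle between big_weight_mid's own z axis and vertical below 0.1 rad and value of joint roof above 0.09 m and contact force between the fingers and big_weight below 0.05 N and linear speed of big_weight below 0.02 m/s), for 0.2 s.
2. the fingertips press on the glass and have drawn the roof half-way shut (value of joint roof below 0.06 m and contact force between the fingers and roof above 1 N).
At the end, for the whole second after the job is handed in: the roof is shut to within 3 mm; the larger weight stands upright and still on the pan, its axis within 15 mm of the pan's centre (horizontal distance between big_weight_mid and pan_top below 0.015 m and z of big_weight_mid in the frame of pan_top between 0.022 and 0.032 m and angle between big_weight_mid's own z axis and vertical below 0.1 rad and value of joint roof below 0.003 m and linear speed of big_weight below 0.02 m/s); the robot touches nothing.
It fails at once if the glass roof is pressed with more than 20 N (contact force between anything else and roof above 20 N).
It fails at once if the pan is driven down on to its overload stop (weight banged or pushed down) (value of joint pan above 0.0035 m).
It fails at once if the smaller weight is moved by more than 10 mm (distance of small_weight_mid from where it was at the start of the episode above 0.01 m).
It fails at once if the forceps are moved by more than 20 mm (distance of forceps from where it was at the start of the episode above 0.02 m).
It fails at once if the beaker is moved by more than 20 mm (distance of beaker from where it was at the start of the episode above 0.02 m).
It also fails if it takes over 61 s, if anything falls off the work surface, if the arm or the gripper's body presses on something with over 40 N, if the wrist force passes 120 N, or if a joint passes its speed limit or range.

## Working session

There is one attempt and no reset: what is moved stays moved. The work goes in short steps, Python scripts to look and compute and a shell command to move; the robot and the scene stay as the last step left them, time stands still between calls to the robot, and variables do not carry over. Pictures are saved under pics/ and viewed, at most 12 in all, crops included, and the job is handed in when it is done.

```bash
mkdir -p pics
cat > h.py <<'E'
import numpy as np,cv2
from rig import get_state, imaging, ticket
def ray(cam,u,v):
    p=imaging.camera_params(cam);K=np.array(p["camera_matrix"]);T=np.array(p["cam_to_world"])
    d=np.array([(u-K[0,2])/K[0,0],(v-K[1,2])/K[1,1]]);s=d.copy()
    for _ in range(30): s=d/(1+p["k1"]*(s@s))
    return T[:3,3],T[:3,:3]@np.array([s[0],s[1],1])
def at(cam,u,v,z):
    o,r=ray(cam,u,v);return o+r*(z-o[2])/r[2]
def px(cam,P):
    p=imaging.camera_params(cam);K=np.array(p["camera_matrix"]);T=np.linalg.inv(np.array(p["cam_to_world"]))
    c=T[:3,:3]@np.array(P)+T[:3,3];s=c[:2]/c[2];s=s*(1+p["k1"]*(s@s));return s*[K[0,0],K[1,1]]+[K[0,2],K[1,2]]
def snap(cam,name,box=None,k=1):
    im=imaging.get_image(cam)[:,:,::-1]
    if box: im=im[box[1]:box[3],box[0]:box[2]]
    cv2.imwrite("pics/"+name,cv2.resize(im,None,fx=k,fy=k,interpolation=cv2.INTER_CUBIC))
E
python3 - <<'E'
from h import *
snap("top","t0.png",None,1.5);snap("side","s0.png",None,1.5)
for c in("top","side"):
    p=imaging.camera_params(c);print(c,p["k1"],np.round(p["camera_matrix"],1).tolist(),np.round(p["cam_to_world"],3).tolist())
print(get_state())
E
```

```text
top -0.006553432999322903 [[366.2, 0.0, 254.9], [0.0, 366.2, 190.9], [0.0, 0.0, 1.0]] [[0.006, -0.995, 0.095, 0.499], [-0.999, -0.009, -0.032, -0.134], [0.033, -0.094, -0.995, 1.036], [0.0, 0.0, 0.0, 1.0]]
side -0.005676161560880989 [[429.6, 0.0, 252.5], [0.0, 429.6, 193.6], [0.0, 0.0, 1.0]] [[0.866, -0.224, 0.448, 0.134], [-0.5, -0.349, 0.792, -0.999], [-0.022, -0.91, -0.414, 0.552], [0.0, 0.0, 0.0, 1.0]]
{'clock': 0.1, 'qpos': array([-1.39901041e+00,  2.76524949e-01,  1.50604368e+00, -1.25196211e-06,
        1.36072732e+00, -1.20990024e-01]), 'qd': array([ 1.65277348e-03, -1.44998998e-03, -2.22364788e-03, -1.03973751e-03,
        2.17423717e-05,  7.68021718e-04]), 'effort': array([ 1.07447551e-03, -4.17699301e+01, -2.46404582e+01, -2.01407242e-04,
        5.71025404e-03,  7.70411447e-06]), 'position': array([ 0.16587082, -0.55006762,  0.24951528]), 'ee_rot': array([-8.51359158e-04,  9.89304023e-01,  1.45865774e-01, -2.22397327e-05]), 'contact_force': array([0.27021024, 0.56385382, 0.7106908 ]), 'moment': array([-0.02718135,  0.01873762, -0.01661152]), 'gripper_force': 0.0, 'width': 0.08541421500505328}
```

View pics/t0.png

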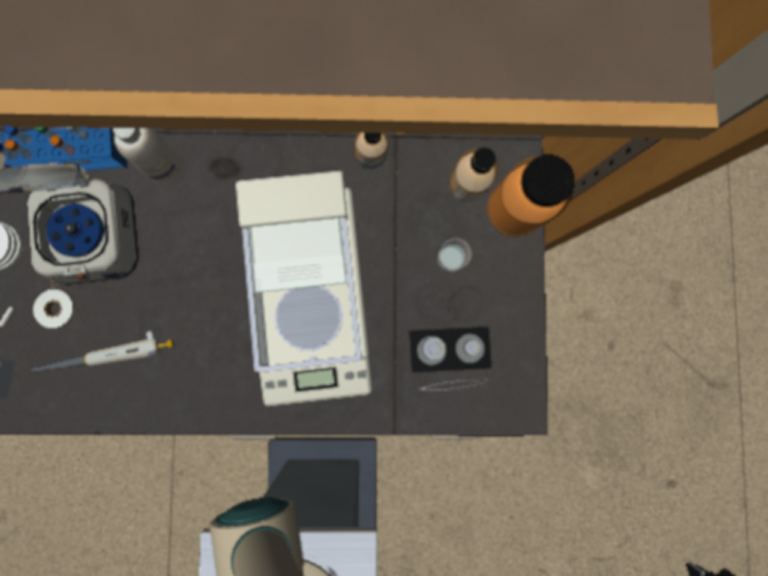

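View pics/s0.png

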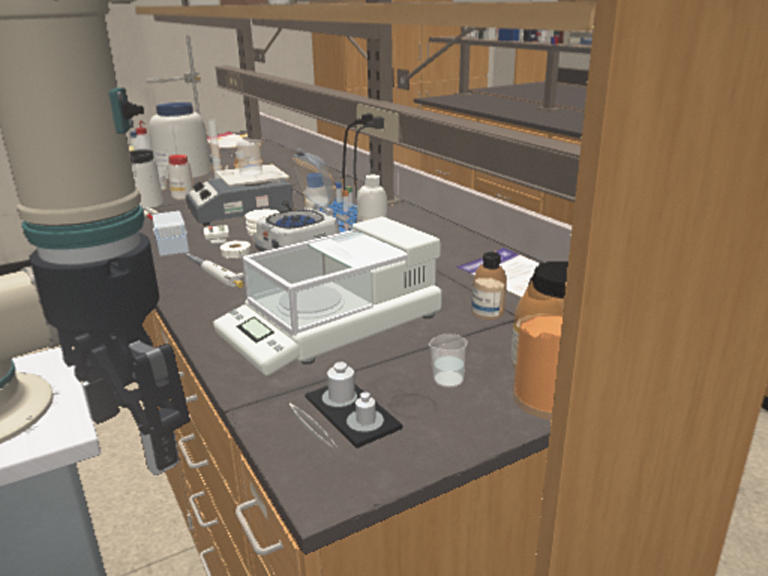

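The balance sits mid-bench at top (300,290), with the roof open toward the shelf. The larger weight is the left one: top about (432,350), side (341,385). I'll take enlarged crops next.

Run:
```python
from h import *
im=imaging.get_image("top")[:,:,::-1]
a=cv2.resize(im[105:275,150:260],None,fx=3.5,fy=3.5,interpolation=cv2.INTER_CUBIC)
b=cv2.resize(im[210:270,268:332],None,fx=6,fy=6,interpolation=cv2.INTER_CUBIC)
c=np.zeros((595,385+384,3),np.uint8);c[:a.shape[0],:385]=a;c[:360,385:]=b[:360]
cv2.imwrite("pics/t1.png",c)
im=imaging.get_image("side")[:,:,::-1]
cv2.imwrite("pics/s1.png",cv2.resize(im[140:300,140:300],None,fx=3.7,fy=3.7,interpolation=cv2.INTER_CUBIC))
```

```text
(no output)
```

View pics/t1.png

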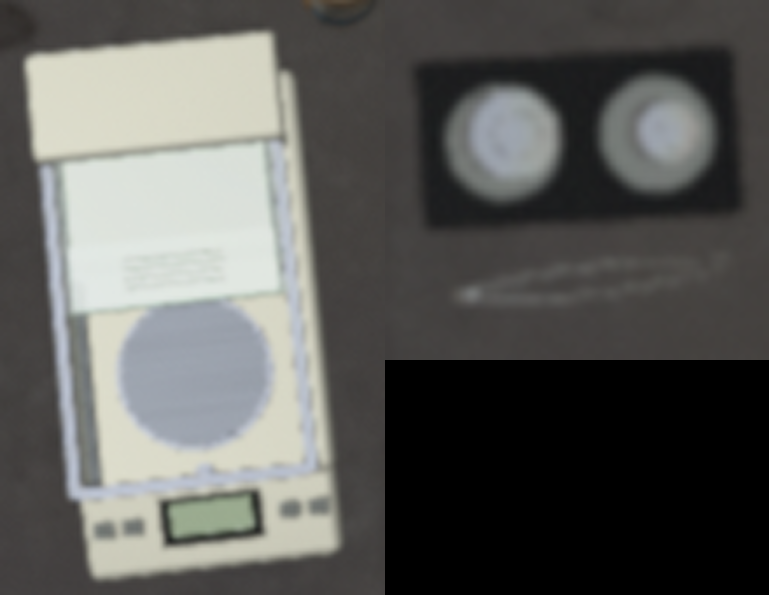

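View pics/s1.png

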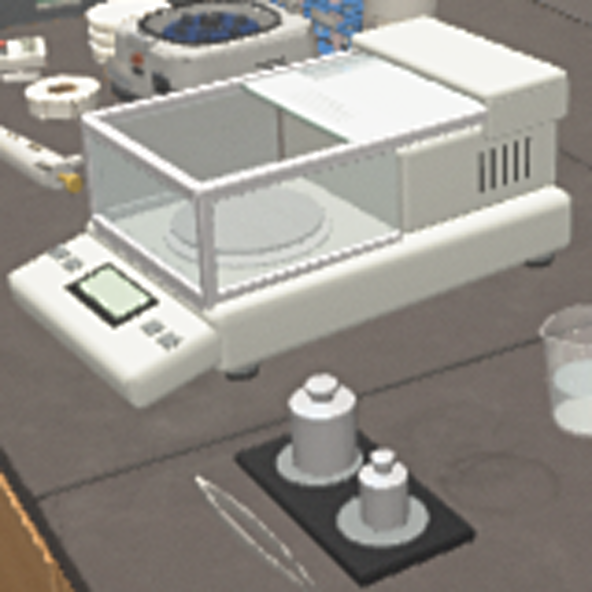

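Run:
```python
from h import *
A=lambda x,y,z:at("top",150+(x+.5)/3.5-.5,105+(y+.5)/3.5-.5,z)
B=lambda x,y,z:at("top",268+(x-384.5)/6-.5,210+(y+.5)/6-.5,z)
S=lambda x,y,z:at("side",140+(x+.5)/3.7-.5,140+(y+.5)/3.7-.5,z)
print("pan top",A(195,372,.07),"side",S(247,224,.07))
l=A(45,165,.139),A(75,492,.139);r=A(277,140,.139),A(313,468,.139)
for a,b in(l,r):d=a-b;print("yaw rail",np.arctan2(d[1],d[0]),a,b)
f=A(75,494,.139),A(315,468,.139);d=f[0]-f[1];print("yaw front",np.arctan2(-d[0],d[1]),f)
h=A(25,58,.152),A(272,33,.152);d=h[0]-h[1];print("yaw hood",np.arctan2(-d[0],d[1]))
print("glass front edge",A(72,313,.136),A(283,290,.136))
print("big disc",B(503,142,.009),"shoulder",B(518,133,.05),"side foot",S(320,463,.009),"shoulder",S(323,400,.05),"knob",S(322,381,.063))
print("small disc",B(658,133,.009),"top",B(668,130,.05),"side",S(384,519,.009),S(383,456,.052))
print("forceps",B(460,295,.005),B(730,258,.005))
```

```text
pan top [ 0.53724875 -0.03526073  0.07      ] side [ 0.53205966 -0.04572432  0.07      ]
yaw rail 0.11921026657660541 [0.67951518 0.06580136 0.139     ] [0.45133092 0.03846986 0.139     ]
yaw rail 0.12033164915136269 [ 0.69960266 -0.09720219  0.139     ] [ 0.4686109  -0.12513275  0.139     ]
yaw front 0.11259445635771739 (array([0.44996655, 0.03843264, 0.139     ]), array([ 0.4686181 , -0.12651918,  0.139     ]))
yaw hood 0.11950856136497276
glass front edge [0.57526387 0.04454591 0.136     ] [ 0.59286807 -0.10269975  0.136     ]
big disc [ 0.4790062  -0.25826635  0.009     ] shoulder [ 0.48385993 -0.26005474  0.05      ] side foot [ 0.47846704 -0.26058951  0.009     ] shoulder [ 0.48426314 -0.25737925  0.05      ] knob [ 0.48441876 -0.25708334  0.063     ]
small disc [ 0.48357694 -0.33095968  0.009     ] top [ 0.48557095 -0.32762565  0.05      ] side [ 0.48397972 -0.33092365  0.009     ] [ 0.4844996  -0.33151501  0.052     ]
forceps [ 0.40818631 -0.23856936  0.005     ] [ 0.42563907 -0.36507171  0.005     ]
```

```bash
python3 -m inch '[{"claw":0.4,"travel":[0.8,0.73,0],"turn":-0.055},{"claw":0.4,"travel":[0.8,0.73,0],"turn":-0.055},{"claw":0.4,"travel":[0.8,0.73,0],"turn":-0.055},{"claw":0.4,"travel":[0.8,0.73,0],"turn":-0.055},{"claw":0.4,"travel":[0.8,0.73,0],"turn":-0.055}]' 30
python3 -m inch '[{"claw":0.4,"travel":[0.78,0.72,0],"turn":0},{"claw":0.4,"travel":[0.78,0.72,0],"turn":0},{"claw":0.4,"travel":[0.78,0.72,0],"turn":0},{"claw":0.4,"travel":[0.78,0.72,0],"turn":0},{"claw":0.4,"travel":[0.78,0.72,0],"turn":0}]'
python3 -c "from h import *;s=get_state();print(s['ee_rot'],s['position'],s['width'],s['contact_force'])"
```

```text
clock: 0.7
position: [0.3284, -0.4011, 0.2503]
ee_rot: [-0.001, 0.998, 0.062, 0.001]
contact_force: [-0.4, -1.1, -0.3]
width: 0.0598
gripper_force: 0.0
clock: 1.2
position: [0.4849, -0.2569, 0.2501]
ee_rot: [-0.001, 0.998, 0.062, 0.001]
contact_force: [0.2, 0.7, -0.1]
width: 0.0596
gripper_force: 0.0
[-8.76574595e-04  9.98058560e-01  6.22699995e-02  8.88087134e-04] [ 0.48493303 -0.25693529  0.25013871] 0.059550313278686325 [ 0.18526431  0.68260583 -0.14755704]
```

```bash
python3 -m inch '[{"claw":0.4,"travel":[-0.01,-0.007,-0.25],"turn":0},{"claw":0.4,"travel":[-0.01,-0.007,-0.5],"turn":0},{"claw":0.4,"travel":[-0.01,-0.007,-0.7],"turn":0},{"claw":0.4,"travel":[-0.01,-0.007,-0.8],"turn":0},{"claw":0.4,"travel":[-0.01,-0.007,-0.8],"turn":0}]'
python3 -c "
from h import *
snap('side','s2.png',(160,180,310,310),4)"
```

```text
clock: 1.7
position: [0.4773, -0.2609, 0.087]
ee_rot: [-0.002, 0.998, 0.06, -0.003]
contact_force: [0.8, -0.5, 0.4]
width: 0.0596
gripper_force: 0.0
```

View pics/s2.png

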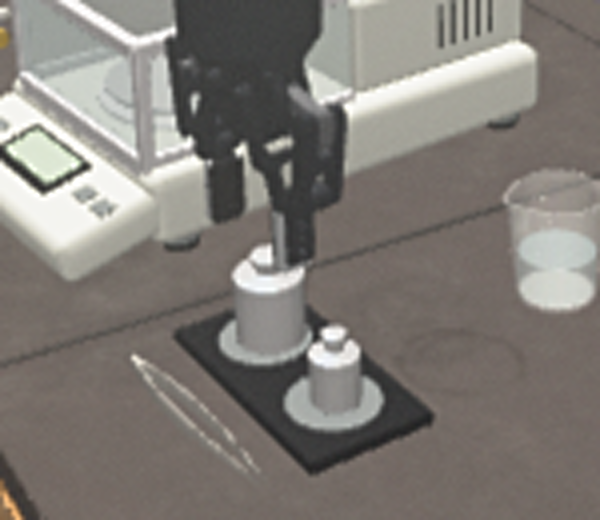

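The fingers straddle the larger weight: tips at about crop (228,215) and (298,262), knob at (267,258). The small weight is clear, so I'll go down and grip.

```bash
python3 -m inch '[{"claw":0.4,"travel":[0,0,0],"turn":0},{"claw":0.4,"travel":[0,0,-0.08],"turn":0},{"claw":0.4,"travel":[0,0,-0.16],"turn":0},{"claw":0.4,"travel":[0,0,-0.23],"turn":0},{"claw":0.4,"travel":[0,0,-0.27],"turn":0}]'
python3 -m inch '[{"claw":0.4,"travel":[0,0,0],"turn":0},{"claw":0.1,"travel":[0,0,0],"turn":0},{"claw":-0.1,"travel":[0,0,0],"turn":0},{"claw":-0.3,"travel":[0,0,0],"turn":0},{"claw":-0.3,"travel":[0,0,0],"turn":0}]' 30
```

```text
clock: 2.25
position: [0.4807, -0.2627, 0.0373]
ee_rot: [0.001, 0.998, 0.06, 0.001]
contact_force: [0.1, 0.6, 0.2]
width: 0.0597
gripper_force: 0.0
clock: 2.75
position: [0.4803, -0.2614, 0.0376]
ee_rot: [-0.0, 0.998, 0.06, 0.001]
contact_force: [-0.3, 4.2, 6.0]
width: 0.039
gripper_force: 29.8
```

```bash
python3 -m inch '[{"claw":-0.3,"travel":[0,0,0.03],"turn":0},{"claw":-0.3,"travel":[0,0,0.1],"turn":0},{"claw":-0.3,"travel":[0,0,0.2],"turn":0},{"claw":-0.3,"travel":[0,0,0.35],"turn":0},{"claw":-0.3,"travel":[0,0,0.35],"turn":0}]' 50
python3 -m inch '[{"claw":-0.3,"travel":[0,0,0.2],"turn":0},{"claw":-0.3,"travel":[0,0,0.4],"turn":0},{"claw":-0.3,"travel":[0,0,0.6],"turn":0},{"claw":-0.3,"travel":[0,0,0.7],"turn":0},{"claw":-0.3,"travel":[0,0,0.7],"turn":0}]'
python3 -c "
from h import *
snap('side','s3.png',(140,60,340,210),3.8);print(get_state()['position'])"
```

```text
clock: 3.25
position: [0.4824, -0.264, 0.1099]
ee_rot: [0.003, 0.998, 0.06, 0.003]
contact_force: [0.8, -0.9, -3.3]
width: 0.0387
gripper_force: 51.0
clock: 3.75
position: [0.4813, -0.2632, 0.2486]
ee_rot: [0.002, 0.998, 0.06, 0.002]
contact_force: [0.5, -0.1, -4.2]
width: 0.0386
gripper_force: 52.5
[ 0.48012386 -0.262264    0.24621224]
```

View pics/s3.png

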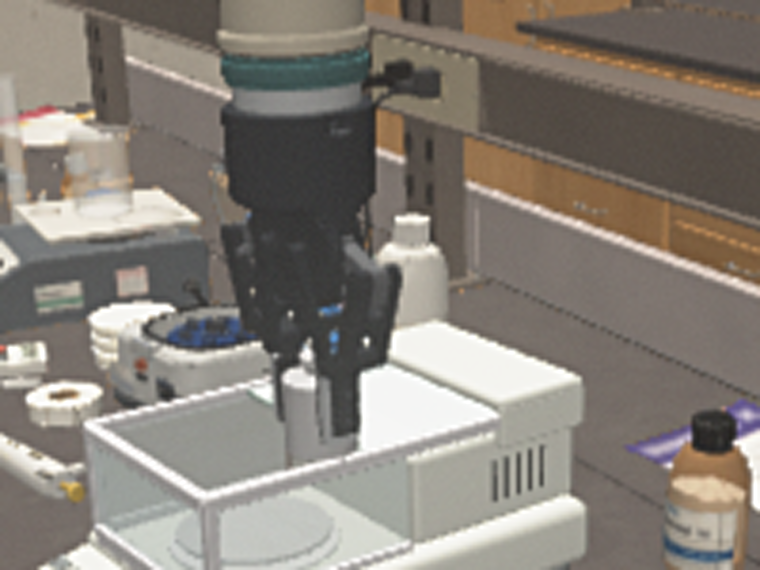

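The weight is held upright. Its foot centre is at about crop (321,456), so I'll work out its offset from the TCP.

```bash
python3 -c "
from h import *
s=get_state()['position']
print(at('side',140+321.5/3.8-.5,60+456.5/3.8-.5,s[2]-.0286)-s, (np.array([.537,-.035])-s[:2])/.2)"
```

```text
[ 0.00137657 -0.00493988 -0.0286    ] [0.28438068 1.13632   ]
```

```bash
python3 -m inch '[{"claw":-0.3,"travel":[0.03,0.15,0],"turn":0},{"claw":-0.3,"travel":[0.07,0.3,0],"turn":0},{"claw":-0.3,"travel":[0.11,0.45,0],"turn":0},{"claw":-0.3,"travel":[0.15,0.6,0],"turn":0},{"claw":-0.3,"travel":[0.15,0.6,0],"turn":0}]'
python3 -m inch '[{"claw":-0.3,"travel":[0.03,0.15,0],"turn":0},{"claw":-0.3,"travel":[0.07,0.3,0],"turn":0},{"claw":-0.3,"travel":[0.1,0.4,0],"turn":0},{"claw":-0.3,"travel":[0.12,0.53,0],"turn":0},{"claw":-0.3,"travel":[0.12,0.53,0],"turn":0}]'
python3 -m inch '[{"claw":-0.3,"travel":[0,0,0],"turn":0},{"claw":-0.3,"travel":[0,0,-0.1],"turn":0},{"claw":-0.3,"travel":[0,0,-0.2],"turn":0},{"claw":-0.3,"travel":[0,0,-0.25],"turn":0},{"claw":-0.3,"travel":[0,0,-0.25],"turn":0}]'
```

```text
clock: 4.3
position: [0.509, -0.1378, 0.243]
ee_rot: [-0.003, 0.998, 0.062, -0.002]
contact_force: [-1.5, -0.0, -3.9]
width: 0.038
gripper_force: 52.5
clock: 4.8
position: [0.533, -0.0333, 0.2435]
ee_rot: [-0.001, 0.998, 0.061, -0.002]
contact_force: [0.5, 0.1, -4.2]
width: 0.0383
gripper_force: 52.6
clock: 5.3
position: [0.5324, -0.0366, 0.1941]
ee_rot: [-0.0, 0.998, 0.059, -0.003]
contact_force: [0.3, 0.2, -5.0]
width: 0.0382
gripper_force: 52.5
```

```bash
python3 -m inch '[{"claw":-0.3,"travel":[0.005,0,-0.1],"turn":0},{"claw":-0.3,"travel":[0.005,0,-0.2],"turn":0},{"claw":-0.3,"travel":[0.005,0,-0.3],"turn":0},{"claw":-0.3,"travel":[0.005,0,-0.38],"turn":0},{"claw":-0.3,"travel":[0.005,0,-0.38],"turn":0}]'
python3 -m inch '[{"claw":-0.3,"travel":[0,0,0],"turn":0},{"claw":-0.3,"travel":[0,0,-0.01],"turn":0},{"claw":-0.3,"travel":[0,0,-0.02],"turn":0},{"claw":-0.3,"travel":[0,0,-0.03],"turn":0},{"claw":-0.3,"travel":[0,0,-0.03],"turn":0}]'
python3 -c "
from h import *
snap('side','s4.png',(140,60,340,210),3.8);s=get_state();print(s['position'],s['contact_force'])"
```

```text
clock: 5.8
position: [0.5338, -0.0363, 0.1189]
ee_rot: [-0.0, 0.998, 0.06, -0.002]
contact_force: [-0.4, 0.2, -4.5]
width: 0.0383
gripper_force: 52.5
clock: 6.3
position: [0.5349, -0.0359, 0.1144]
ee_rot: [0.0, 0.998, 0.06, 0.0]
contact_force: [0.4, -0.1, -3.8]
width: 0.0384
gripper_force: 52.5
[ 0.53488924 -0.03593074  0.11440026] [ 0.24001376  0.01589831 -3.83833535]
```

View pics/s4.png

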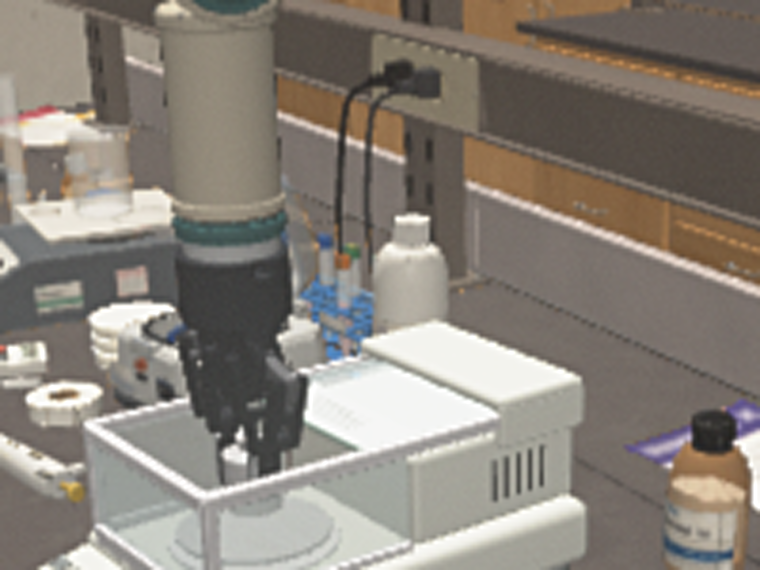

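The weight hangs over the pan centre, clear of the rails and roof. I'll creep down, watching the force.

```bash
python3 -m inch '[{"claw":-0.3,"travel":[0,0,-0.02],"turn":0},{"claw":-0.3,"travel":[0,0,-0.04],"turn":0},{"claw":-0.3,"travel":[0,0,-0.06],"turn":0},{"claw":-0.3,"travel":[0,0,-0.06],"turn":0}]'
python3 -m inch '[{"claw":-0.3,"travel":[0,0,-0.005],"turn":0},{"claw":-0.3,"travel":[0,0,-0.01],"turn":0},{"claw":-0.3,"travel":[0,0,-0.01],"turn":0}]'
```

```text
clock: 6.75
position: [0.5343, -0.0358, 0.1015]
ee_rot: [-0.0, 0.998, 0.06, -0.001]
contact_force: [0.0, 0.0, -5.5]
width: 0.0384
gripper_force: 52.5
clock: 7.05
position: [0.5349, -0.036, 0.1002]
ee_rot: [0.0, 0.998, 0.06, -0.0]
contact_force: [-0.6, -0.8, -4.4]
width: 0.0383
gripper_force: 52.5
```

```bash
python3 -m inch '[{"claw":-0.3,"travel":[0,0,-0.005],"turn":0},{"claw":-0.3,"travel":[0,0,-0.005],"turn":0},{"claw":-0.3,"travel":[0,0,-0.005],"turn":0}]'
python3 -m inch '[{"claw":-0.3,"travel":[0,0,-0.005],"turn":0},{"claw":-0.3,"travel":[0,0,-0.005],"turn":0},{"claw":-0.3,"travel":[0,0,-0.005],"turn":0}]'
```

```text
clock: 7.35
position: [0.535, -0.036, 0.0994]
ee_rot: [0.0, 0.998, 0.06, 0.0]
contact_force: [0.5, -0.8, -3.7]
width: 0.0379
gripper_force: 52.5
clock: 7.65
position: [0.5351, -0.036, 0.0984]
ee_rot: [0.0, 0.998, 0.06, 0.0]
contact_force: [0.1, -1.1, -3.4]
width: 0.0383
gripper_force: 52.6
```

```bash
python3 -m inch '[{"claw":-0.3,"travel":[0,0,-0.005],"turn":0},{"claw":-0.3,"travel":[0,0,-0.005],"turn":0},{"claw":-0.3,"travel":[0,0,-0.005],"turn":0}]'
python3 -c "
from h import *
for _ in range(1):print(get_state()['contact_force'])"
```

```text
clock: 7.95
position: [0.5351, -0.036, 0.0976]
ee_rot: [0.0, 0.998, 0.06, 0.0]
contact_force: [-0.0, -0.3, -1.4]
width: 0.0384
gripper_force: 52.8
[-0.0386591  -0.33915604 -1.40726721]
```

```bash
python3 -m inch '[{"claw":-0.3,"travel":[0,0,-0.003],"turn":0},{"claw":-0.15,"travel":[0,0,-0.003],"turn":0},{"claw":0.0,"travel":[0,0,-0.003],"turn":0},{"claw":0.2,"travel":[0,0,-0.003],"turn":0},{"claw":0.4,"travel":[0,0,-0.003],"turn":0}]' 20
python3 -m inch '[{"claw":0.4,"travel":[0,0,0],"turn":0},{"claw":0.4,"travel":[0,0,0],"turn":0},{"claw":0.4,"travel":[0,0,0.1],"turn":0},{"claw":0.4,"travel":[0,0,0.2],"turn":0},{"claw":0.4,"travel":[0,0,0.4],"turn":0}]'
python3 -m inch '[{"claw":0.4,"travel":[0,0,0.2],"turn":0},{"claw":0.4,"travel":[0,0,0.4],"turn":0},{"claw":0.4,"travel":[-0.25,0,0.4],"turn":0},{"claw":0.4,"travel":[-0.5,0,0.4],"turn":0},{"claw":0.4,"travel":[-0.75,0,0.4],"turn":0}]'
python3 -m inch '[{"claw":-1,"travel":[-0.2,0,0],"turn":0},{"claw":-1,"travel":[-0.2,0,0],"turn":0},{"claw":-1,"travel":[-0.2,0,0],"turn":0}]'
python3 -c "
from h import *
a=imaging.get_image('side')[140:220,150:270,::-1];b=imaging.get_image('top')[140:270,150:280,::-1]
R=lambda i,k:cv2.resize(i,None,fx=k,fy=k,interpolation=cv2.INTER_CUBIC)
a=R(a,3);b=R(b,3.3)
c=np.zeros((430,800,3),np.uint8);c[:a.shape[0],:a.shape[1]]=a;c[:b.shape[0],360:360+b.shape[1]]=b
cv2.imwrite('pics/c5.png',c)"
```

```text
clock: 8.45
position: [0.5352, -0.036, 0.0968]
ee_rot: [0.0, 0.998, 0.06, 0.0]
contact_force: [-0.4, -0.2, -0.4]
width: 0.0598
gripper_force: 0.0
clock: 8.95
position: [0.533, -0.0356, 0.1751]
ee_rot: [-0.001, 0.998, 0.06, -0.003]
contact_force: [-0.3, -0.9, 0.2]
width: 0.0596
gripper_force: 0.0
clock: 9.45
position: [0.3834, -0.0359, 0.2568]
ee_rot: [0.0, 0.998, 0.06, 0.0]
contact_force: [-0.2, -0.4, 0.3]
width: 0.0601
gripper_force: 0.0
clock: 9.75
position: [0.3448, -0.036, 0.2572]
ee_rot: [0.0, 0.998, 0.06, 0.001]
contact_force: [0.0, -0.3, -0.4]
width: 0.0164
gripper_force: 0.0
```

View pics/c5.png

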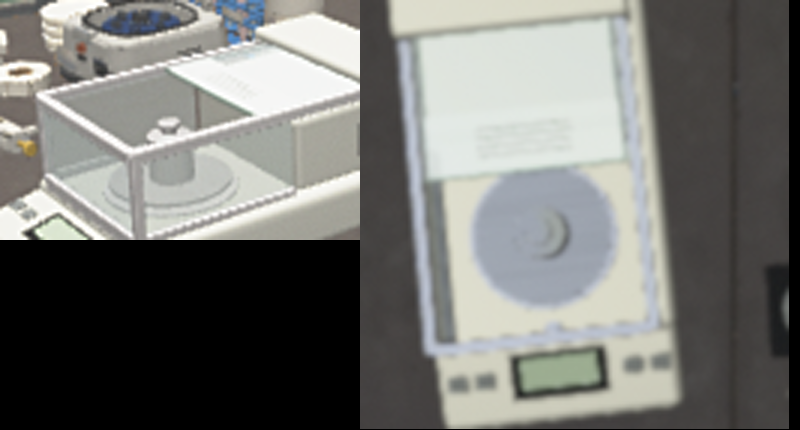

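The weight stands upright at the pan centre, top crop about (548,235). The glass front edge is at crop y about 170, so the roof is still fully open. Next I go to the band with the fingers shut.

```bash
python3 -m inch '[{"claw":-1,"travel":[0.2,0,0],"turn":0},{"claw":-1,"travel":[0.4,0.02,0],"turn":0},{"claw":-1,"travel":[0.6,0.04,0],"turn":0},{"claw":-1,"travel":[0.8,0.05,0],"turn":0},{"claw":-1,"travel":[1.0,0.05,0],"turn":0}]'
python3 -m inch '[{"claw":-1,"travel":[0.2,0,0],"turn":0},{"claw":-1,"travel":[0.32,0,-0.1],"turn":0},{"claw":-1,"travel":[0.32,0,-0.25],"turn":0},{"claw":-1,"travel":[0.32,0,-0.35],"turn":0},{"claw":-1,"travel":[0.32,0,-0.35],"turn":0}]'
python3 -m inch '[{"claw":-1,"travel":[0,0,0],"turn":0},{"claw":-1,"travel":[0,0,-0.04],"turn":0},{"claw":-1,"travel":[0,0,-0.08],"turn":0},{"claw":-1,"travel":[0,0,-0.08],"turn":0},{"claw":-1,"travel":[0,0,-0.08],"turn":0}]'
```

```text
clock: 10.35
position: [0.5482, -0.0254, 0.2557]
ee_rot: [-0.0, 0.998, 0.061, -0.0]
contact_force: [0.7, -0.4, 0.9]
width: -0.0002
gripper_force: 0.0
clock: 10.85
position: [0.6083, -0.0254, 0.182]
ee_rot: [-0.001, 0.998, 0.06, -0.004]
contact_force: [-0.5, 0.9, -0.0]
width: -0.0
gripper_force: 0.0
clock: 11.35
position: [0.6089, -0.026, 0.171]
ee_rot: [0.0, 0.998, 0.06, 0.0]
contact_force: [0.1, -0.4, -0.6]
width: 0.0002
gripper_force: 0.0
```

```bash
python3 -m inch '[{"claw":-1,"travel":[0,0,-0.02],"turn":0},{"claw":-1,"travel":[0,0,-0.04],"turn":0},{"claw":-1,"travel":[0,0,-0.05],"turn":0},{"claw":-1,"travel":[0,0,-0.05],"turn":0}]'
python3 -m inch '[{"claw":-1,"travel":[0,0,-0.005],"turn":0},{"claw":-1,"travel":[0,0,-0.01],"turn":0},{"claw":-1,"travel":[0,0,-0.01],"turn":0}]'
```

```text
clock: 11.75
position: [0.6087, -0.0259, 0.1603]
ee_rot: [-0.0, 0.998, 0.06, -0.0]
contact_force: [-0.4, 0.7, 1.3]
width: -0.0004
gripper_force: 0.0
clock: 12.05
position: [0.6089, -0.026, 0.1586]
ee_rot: [0.0, 0.998, 0.06, -0.0]
contact_force: [-0.1, -0.4, -1.3]
width: -0.0001
gripper_force: 0.0
```

```bash
python3 -m inch '[{"claw":-1,"travel":[0,0,-0.005],"turn":0},{"claw":-1,"travel":[0,0,-0.005],"turn":0},{"claw":-1,"travel":[0,0,-0.005],"turn":0}]'
```

```text
clock: 12.35
position: [0.609, -0.0259, 0.1577]
ee_rot: [0.0, 0.998, 0.06, -0.0]
contact_force: [0.6, -0.7, 0.1]
width: 0.0003
gripper_force: 0.0
```

```bash
python3 -m inch '[{"claw":-1,"travel":[0,0,-0.004],"turn":0},{"claw":-1,"travel":[0,0,-0.004],"turn":0},{"claw":-1,"travel":[0,0,-0.004],"turn":0}]'
```

```text
clock: 12.65
position: [0.6091, -0.0259, 0.1573]
ee_rot: [0.0, 0.998, 0.06, 0.0]
contact_force: [-0.2, -0.0, 2.7]
width: 0.0003
gripper_force: 1.3
```

```bash
python3 -m inch '[{"claw":-1,"travel":[0,0,-0.004],"turn":0},{"claw":-1,"travel":[0,0,-0.004],"turn":0},{"claw":-1,"travel":[0,0,-0.004],"turn":0}]'
```

```text
clock: 12.95
position: [0.6091, -0.026, 0.1571]
ee_rot: [0.0, 0.998, 0.06, 0.0]
contact_force: [-1.9, 0.4, 5.9]
width: -0.0002
gripper_force: 3.0
```

```bash
python3 -m inch '[{"claw":-1,"travel":[0,0,-0.004],"turn":0},{"claw":-1,"travel":[0,0,-0.004],"turn":0},{"claw":-1,"travel":[0,0,-0.004],"turn":0}]'
```

```text
clock: 13.25
position: [0.6091, -0.026, 0.1569]
ee_rot: [0.0, 0.998, 0.06, 0.001]
contact_force: [-2.9, 0.1, 8.5]
width: 0.0001
gripper_force: 4.5
```

```bash
python3 -m inch '[{"claw":-1,"travel":[0,0,-0.0045],"turn":0},{"claw":-1,"travel":[0,0,-0.0045],"turn":0},{"claw":-1,"travel":[0,0,-0.0045],"turn":0}]'
```

```text
clock: 13.55
position: [0.6091, -0.026, 0.1568]
ee_rot: [0.0, 0.998, 0.06, 0.001]
contact_force: [-3.7, 0.1, 12.7]
width: -0.0003
gripper_force: 6.2
```

```bash
python3 -m inch '[{"claw":-1,"travel":[-0.01,-0.001,0],"turn":0},{"claw":-1,"travel":[-0.02,-0.002,0],"turn":0},{"claw":-1,"travel":[-0.03,-0.004,0],"turn":0},{"claw":-1,"travel":[-0.04,-0.005,0],"turn":0},{"claw":-1,"travel":[-0.04,-0.005,0],"turn":0}]'
```

```text
clock: 14.05
position: [0.6045, -0.0266, 0.157]
ee_rot: [0.0, 0.998, 0.06, 0.005]
contact_force: [3.2, 1.3, 9.4]
width: -0.0001
gripper_force: 4.2
```

```bash
python3 -m inch '[{"claw":-1,"travel":[0,0,-0.003],"turn":0},{"claw":-1,"travel":[-0.01,-0.001,-0.003],"turn":0},{"claw":-1,"travel":[-0.02,-0.002,-0.003],"turn":0},{"claw":-1,"travel":[-0.03,-0.004,-0.003],"turn":0},{"claw":-1,"travel":[-0.03,-0.004,-0.003],"turn":0}]'
python3 -c "
from h import *
im=imaging.get_image('top')[140:240,150:260,::-1]
cv2.imwrite('pics/t6.png',cv2.resize(im,None,fx=5,fy=5,interpolation=cv2.INTER_CUBIC))"
```

```text
clock: 14.55
position: [0.599, -0.0273, 0.157]
ee_rot: [0.0, 0.998, 0.06, 0.005]
contact_force: [3.3, 3.0, 10.1]
width: 0.0
gripper_force: 5.3
```

View pics/t6.png

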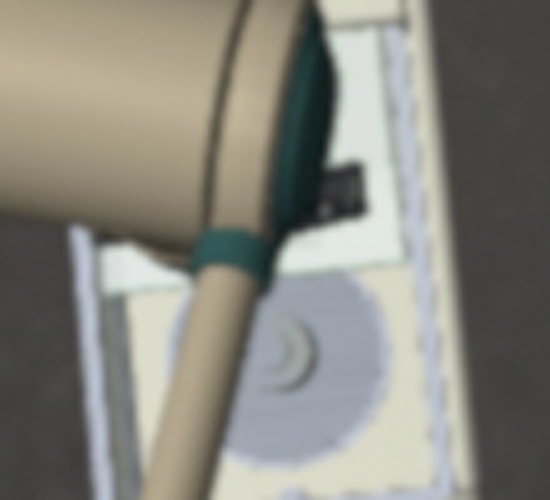

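The glass front-right corner moved from row 187.9 to about 192.4, roughly 10 mm. That matches the TCP travel, so the roof is being carried.

```bash
python3 -m inch '[{"claw":-1,"travel":[0,0,-0.003],"turn":0},{"claw":-1,"travel":[-0.015,-0.002,-0.003],"turn":0},{"claw":-1,"travel":[-0.03,-0.004,-0.003],"turn":0},{"claw":-1,"travel":[-0.045,-0.006,-0.003],"turn":0},{"claw":-1,"travel":[-0.05,-0.006,-0.003],"turn":0}]'
```

```text
clock: 15.1
position: [0.5896, -0.0284, 0.1571]
ee_rot: [0.0, 0.998, 0.06, 0.006]
contact_force: [3.4, 2.6, 12.4]
width: 0.0
gripper_force: 6.3
```

```bash
python3 -m inch '[{"claw":-1,"travel":[-0.01,-0.001,0],"turn":0},{"claw":-1,"travel":[-0.02,-0.002,0],"turn":0},{"claw":-1,"travel":[-0.035,-0.004,0],"turn":0},{"claw":-1,"travel":[-0.05,-0.006,0],"turn":0},{"claw":-1,"travel":[-0.05,-0.006,0],"turn":0}]'
```

```text
clock: 15.6
position: [0.5794, -0.0296, 0.1571]
ee_rot: [0.0, 0.998, 0.06, 0.006]
contact_force: [3.0, 3.8, 13.2]
width: -0.0005
gripper_force: 6.9
```

```bash
python3 -m inch '[{"claw":-1,"travel":[-0.01,0,0],"turn":0},{"claw":-1,"travel":[-0.03,-0.001,0.001],"turn":0},{"claw":-1,"travel":[-0.05,-0.002,0.001],"turn":0},{"claw":-1,"travel":[-0.07,-0.004,0.002],"turn":0},{"claw":-1,"travel":[-0.07,-0.004,0.002],"turn":0}]'
```

```text
clock: 16.1
position: [0.5652, -0.0312, 0.1573]
ee_rot: [0.001, 0.998, 0.06, 0.006]
contact_force: [2.6, 1.6, 13.8]
width: 0.0001
gripper_force: 6.7
```

```bash
python3 -m inch '[{"claw":-1,"travel":[-0.015,-0.001,0],"turn":0},{"claw":-1,"travel":[-0.03,-0.003,0.001],"turn":0},{"claw":-1,"travel":[-0.05,-0.005,0.001],"turn":0},{"claw":-1,"travel":[-0.07,-0.008,0.002],"turn":0},{"claw":-1,"travel":[-0.07,-0.008,0.002],"turn":0}]'
```

```text
clock: 16.6
position: [0.5512, -0.0329, 0.1576]
ee_rot: [0.001, 0.998, 0.06, 0.006]
contact_force: [2.5, 0.7, 12.9]
width: -0.0001
gripper_force: 6.5
```

```bash
python3 -m inch '[{"claw":-1,"travel":[-0.015,-0.002,0],"turn":0},{"claw":-1,"travel":[-0.03,-0.004,0.001],"turn":0},{"claw":-1,"travel":[-0.05,-0.006,0.001],"turn":0},{"claw":-1,"travel":[-0.07,-0.008,0.002],"turn":0},{"claw":-1,"travel":[-0.07,-0.008,0.002],"turn":0}]'
```

```text
clock: 17.1
position: [0.5371, -0.0346, 0.1578]
ee_rot: [0.001, 0.998, 0.06, 0.006]
contact_force: [3.8, 1.1, 12.9]
width: 0.0002
gripper_force: 6.2
```

```bash
python3 -m inch '[{"claw":-1,"travel":[-0.015,-0.002,0.001],"turn":0},{"claw":-1,"travel":[-0.03,-0.004,0.001],"turn":0},{"claw":-1,"travel":[-0.05,-0.006,0.002],"turn":0},{"claw":-1,"travel":[-0.07,-0.008,0.002],"turn":0},{"claw":-1,"travel":[-0.07,-0.008,0.002],"turn":0}]'
```

```text
clock: 17.6
position: [0.523, -0.0363, 0.158]
ee_rot: [0.001, 0.998, 0.06, 0.005]
contact_force: [3.1, 0.5, 12.2]
width: -0.0001
gripper_force: 6.0
```

```bash
python3 -m inch '[{"claw":-1,"travel":[-0.015,-0.002,0],"turn":0},{"claw":-1,"travel":[-0.03,-0.004,0.001],"turn":0},{"claw":-1,"travel":[-0.05,-0.006,0.001],"turn":0},{"claw":-1,"travel":[-0.07,-0.008,0.002],"turn":0},{"claw":-1,"travel":[-0.07,-0.008,0.002],"turn":0}]'
```

```text
clock: 18.1
position: [0.5089, -0.0379, 0.1582]
ee_rot: [0.001, 0.998, 0.06, 0.005]
contact_force: [2.3, 0.6, 11.5]
width: -0.0002
gripper_force: 5.8
```

```bash
python3 -m inch '[{"claw":-1,"travel":[-0.015,-0.002,0],"turn":0},{"claw":-1,"travel":[-0.03,-0.004,0.001],"turn":0},{"claw":-1,"travel":[-0.05,-0.006,0.001],"turn":0},{"claw":-1,"travel":[-0.07,-0.008,0.001],"turn":0},{"claw":-1,"travel":[-0.07,-0.008,0.001],"turn":0}]'
```

```text
clock: 18.6
position: [0.495, -0.0396, 0.1584]
ee_rot: [0.001, 0.998, 0.06, 0.005]
contact_force: [2.2, 1.3, 12.1]
width: -0.0001
gripper_force: 5.8
```

Near the end now; small steps until the drag rises.

```bash
python3 -m inch '[{"claw":-1,"travel":[-0.01,-0.001,0],"turn":0},{"claw":-1,"travel":[-0.02,-0.002,0],"turn":0},{"claw":-1,"travel":[-0.03,-0.004,0.001],"turn":0},{"claw":-1,"travel":[-0.03,-0.004,0.001],"turn":0}]'
```

```text
clock: 19.0
position: [0.4899, -0.0402, 0.1585]
ee_rot: [0.001, 0.998, 0.06, 0.006]
contact_force: [4.8, 1.0, 8.8]
width: 0.0003
gripper_force: 5.0
```

```bash
python3 -m inch '[{"claw":-1,"travel":[-0.01,-0.001,0],"turn":0},{"claw":-1,"travel":[-0.02,-0.002,0],"turn":0},{"claw":-1,"travel":[-0.02,-0.002,0],"turn":0}]'
```

```text
clock: 19.3
position: [0.4866, -0.0408, 0.1586]
ee_rot: [0.001, 0.998, 0.06, 0.007]
contact_force: [6.0, 1.0, 8.9]
width: 0.0002
gripper_force: 4.6
```

```bash
python3 -m inch '[{"claw":-1,"travel":[0,0,-0.003],"turn":0},{"claw":-1,"travel":[-0.01,-0.001,-0.004],"turn":0},{"claw":-1,"travel":[-0.02,-0.002,-0.004],"turn":0},{"claw":-1,"travel":[-0.02,-0.002,-0.004],"turn":0}]'
python3 -c "
from h import *
im=imaging.get_image('side')[140:225,150:270,::-1]
cv2.imwrite('pics/s7.png',cv2.resize(im,None,fx=6,fy=6,interpolation=cv2.INTER_CUBIC))"
```

```text
clock: 19.7
position: [0.484, -0.0413, 0.1586]
ee_rot: [0.001, 0.998, 0.06, 0.009]
contact_force: [7.4, 1.0, 11.6]
width: 0.0
gripper_force: 5.7
```

View pics/s7.png

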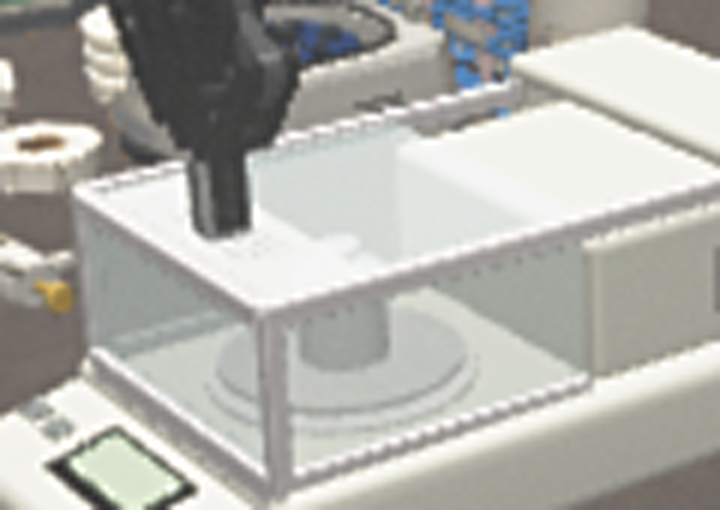

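The pane reaches the front rail with no visible gap, and the drag has risen from 3 to 7 N. One more gentle pull should confirm it is home.

```bash
python3 -m inch '[{"claw":-1,"travel":[-0.01,-0.001,-0.001],"turn":0},{"claw":-1,"travel":[-0.02,-0.002,-0.001],"turn":0},{"claw":-1,"travel":[-0.03,-0.004,-0.001],"turn":0},{"claw":-1,"travel":[-0.03,-0.004,-0.001],"turn":0}]'
```

```text
clock: 20.15
position: [0.4784, -0.0422, 0.1586]
ee_rot: [0.002, 0.998, 0.06, 0.009]
contact_force: [7.1, 1.7, 12.3]
width: 0.0001
gripper_force: 6.0
```

The force has levelled at 7 N, meaning the fingers now slip on a stopped roof, so it is home. I'll lift off.

```bash
python3 -m inch '[{"claw":-1,"travel":[0,0,0.02],"turn":0},{"claw":-1,"travel":[0,0,0.06],"turn":0},{"claw":-1,"travel":[0,0,0.2],"turn":0},{"claw":-1,"travel":[0,0,0.4],"turn":0},{"claw":-1,"travel":[0,0,0.5],"turn":0}]'
python3 -m inch '[{"claw":-1,"travel":[-0.25,0,0],"turn":0},{"claw":-1,"travel":[-0.5,0,0],"turn":0},{"claw":-1,"travel":[-0.75,0,0],"turn":0},{"claw":-1,"travel":[-0.75,0,0],"turn":0},{"claw":-1,"travel":[-0.75,0,0],"turn":0}]'
python3 -c "
from h import *
b=imaging.get_image('top')[140:265,150:270,::-1]
cv2.imwrite('pics/t8.png',cv2.resize(b,None,fx=4.8,fy=4.8,interpolation=cv2.INTER_CUBIC))"
```

```text
clock: 20.65
position: [0.4712, -0.0415, 0.2571]
ee_rot: [0.0, 0.998, 0.06, 0.001]
contact_force: [0.4, 0.5, -1.0]
width: -0.0002
gripper_force: 0.0
clock: 21.15
position: [0.3198, -0.0411, 0.2547]
ee_rot: [0.0, 0.998, 0.06, 0.0]
contact_force: [0.9, -0.5, -0.4]
width: 0.0003
gripper_force: 0.0
```

View pics/t8.png

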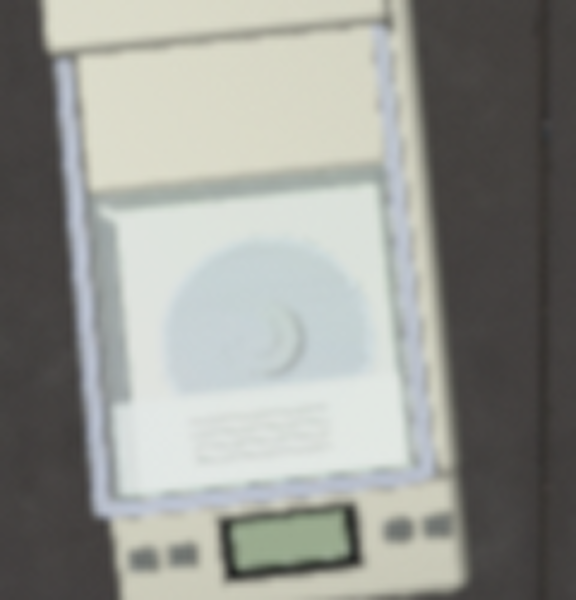

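The roof's front edge meets the front rail, from about (110,497) to (410,468), with no gap. The weight stands at the pan centre under the glass, so I'm handing in.

```bash
python3 -c "
from rig import ticket
print(ticket.sign_off())"
```

```text
the job is handed in; nothing more can be done
None
```

The larger weight stands let go on the middle of the pan, the roof is drawn fully home at the front, and the job is handed in at about 21 s; no verdict came back.

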